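# Clear the sample saw's catch tray and hold its carriage at the loading mark

### The job

Move both finished stone tablets (the two cleanly cut oblong ones) out of the saw's shallow catch tray and into the deep tote, setting them down rather than dropping them, and leave the rough offcut in the tray. Then take hold of the saw's carriage by its crossbar handle, draw it out against its return spring until the pointer on its side lines up with the index clip on the edge of the bed, and keep it exactly there: the job finishes while you are still holding the handle at the mark, so that a colleague can load the next stone. Leave the other tools and stones where they lie.

Things in the scene. Friction and masses are not known exactly. Their poses are not given: they have to be found in the camera images.
- tray: Shallow open steel catch tray, fixed, 160 x 250 x 22 mm outside (x, y, height), walls and floor 3 mm thick. Origin: centre of its underside, on the table. It stands on one side of the saw, the tote on the other; the sides swap.
- tote: Deep open grey plastic tote, fixed, 200 x 250 x 75 mm outside (x, y, height), walls and floor 5 mm thick, empty. Origin: centre of its underside, on the table.
- tablet_a: Finished limestone tablet, a cleanly cut oblong block 56 x 28 x 24 mm (its x, y, z), about 95 g, lying in the tray. Origin: centre of its underside; x along its length, z up.
- tablet_b: The other finished limestone tablet, the same as tablet_a.
- offcut: Rough limestone offcut, a small irregular lump about 36 x 26 x 22 mm, in the tray beside the tablets. Origin: centre of its underside. It stays in the tray.
- saw: Bench sample saw, fixed. Bed 420 x 180 mm, 50 mm high, from x = -215 to +205 mm; motor housing 213 mm high from x = +50 mm back, blade guard 203 mm high reaching forward to x = +5 mm. Origin: under the middle, on the table. Its -x axis points to its front (towards the robot), the way the carriage pulls out.
- carriage (a joint): How far the carriage is drawn out of the saw, in m: 0 is home (where a spring holds it), 0.100 is the end stop; it slides level along the saw's own -x. The spring pulls it back with about 5.5 N at home, rising by 1.1 N per 10 mm; let go, it runs home.
- handle: The carriage's handle: a round level steel crossbar, 16 mm in diameter, 90 mm long, along its own y axis (across the slide), on an upright 12 mm stem under its middle. Origin: the middle of the bar, 110 mm above the table, 130 mm before the saw's origin when home. The carriage plate below it is 70 mm high; the nearest vise jaw (100 mm high) begins 56 mm behind the bar's middle.
- pointer (a point): Outer tip of the 6 mm wide pointer that sticks out of the carriage's left (+y) side, 60 mm above the table; moves with the carriage. Its axes are the saw's.
- index_clip: The mark: a small dark fixed clip on the left (+y) edge of the saw's bed, its 6 mm wide nose facing the carriage; its place along the bed varies. Origin: the nose's tip, 50 mm above the table, 4 mm left of the pointer's tip; axes as the saw's. The pointer is at the mark when its x in this frame is 0; at home it is +0.040 to +0.075 m, which is how far to draw the carriage.
- chisel: Loose steel chisel, 227 mm long, 16 mm thick, lying on the table before the saw. Origin: under its middle. Leave it.
- rough_block: Rough limestone block, about 130 x 100 x 80 mm, 2.2 kg, on the table beside the saw. Leave it.
- dark_stone: Dark stone, about 120 x 75 x 60 mm, on the table beside the saw. Leave it.
- jar: Clear jar, 54 mm in diameter, 90 mm high. Leave it.
- tool_cup: Square cup 70 x 70 x 90 mm holding tools that rise to 155 mm. Leave it.
Mind the look-alikes: they are no part of the job. Leave any green or red look-alike of the tablet_a alone.

How it is judged:
On the way, in this order (a step that is already met when the one before it is completed fails the run):
1. both tablets lie in the tote, let go (x of tablet_a in the frame of tote between -0.095 and 0.095 m and y of tablet_a in the frame of tote between -0.12 and 0.12 m and z of tablet_a in the frame of tote between -0.004 and 0.045 m and x of tablet_b in the frame of tote between -0.095 and 0.095 m and y of tablet_b in the frame of tote between -0.12 and 0.12 m and z of tablet_b in the frame of tote between -0.004 and 0.045 m and contact force between each of tablet_a, tablet_b and the fingers below 0.1 N and linear speed of each of tablet_a, tablet_b below 0.03 m/s), for 0.2 s.
2. the carriage is held at the mark by its handle (x of pointer in the frame of index_clip between -0.005 and 0.005 m and contact force between handle and the fingers above 2 N and velocity of joint carriage between -0.01 and 0.01 m/s), for 0.5 s.
At the end, for the whole second after the job is handed in: Both tablets lie at rest inside the tote, below its rim, and let go; the offcut is in the tray; the carriage stands still with its pointer within 5 mm of the index clip's nose along the slide, and the fingers hold the handle with at least 2 N (all of step 1 and all of step 2 and x of offcut in the frame of tray between -0.08 and 0.08 m and y of offcut in the frame of tray between -0.125 and 0.125 m and z of offcut in the frame of tray between -0.004 and 0.03 m); the arm keeps its last pose, push and grip.
It fails at once if a loose tool, stone, jar or cup on the table is moved more than 30 mm (distance of any of chisel, rough_block, dark_stone, jar, tool_cup from where it was at the start of the episode above 0.03 m).
It fails at once if a tablet is dropped or thrown (faster than 0.8 m/s with no finger touching it) ((linear speed of tablet_a above 0.8 m/s and contact force between tablet_a and the fingers below 0.01 N) or (linear speed of tablet_b above 0.8 m/s and contact force between tablet_b and the fingers below 0.01 N)).
It also fails if it takes over 72 s, if anything falls off the work surface, if the arm or the gripper's body presses on something with over 40 N, if the wrist force passes 120 N, or if a joint passes its speed limit or range.

### The arm

A 6-joint arm with a two-finger parallel gripper is mounted at the origin on the work surface. World frame = base frame: x ahead of the robot, y to its left, z up, the work surface at z = 0. Lengths are in m, angles in rad, forces in N, time in s.
With the tool pointing down it reaches from about 0.35 to 0.975 m from the base axis. Payload 4.9 kg.
Tool frame: the origin (TCP) lies at the very end of the fingers, on their centre line; the grasp point (between the pads) lies 19 mm behind it (ctrl.grasp_offset is the distance from the TCP to the grasp point, in m); z points along the fingers, y is the line along which they close (so a half turn about z gives the same grasp; the last joint's range is limited). The gripper opens to 85 mm and grips with 20 to 120 N. Pads are 22 mm wide; open, the fingers measure 114 mm over their backs; the gripper's body (76 mm by 85 mm) begins 54 mm behind the grasp point. The pads swing forward as they close: fully open they stand 13 mm farther back than shut.
Start: joints at [1.062, 0.053, 1.613, -0, 1.476, -0.119], TCP at [0.237, 0.578, 0.231] pointing down, gripper open.
Joint ranges: [-3.01, 3.01], [-1.01, 2.22], [0.06, 2.58], [-1.02, 4.17], [0.09, 2.62], [-3.14, 3.14]. Speed limits (rad/s): [2.57, 2.57, 3.14, 3.14, 3.14, 3.14].

### API

Orientations are given as a rotation vector (axis times angle).
In Python, from station import ctrl, optics gives the robot as it stands.
- The arm moves only by the shell command python3 -m handwheel 'ROWS' [OPENING] [FORCE]. ROWS is JSON, a list of rows, each an object of numbers: "tx", "ty", "tz": the shift along the tool's x, y, z in mm; "roll": the turn about the tool's z in rad. A call has 1 to 12 rows; each row shifts and turns the commanded pose from where the row before left it, along the tool's axes as they then stand; what a row does not reach is not made up. A row lasts 1/12 s, in which the tool goes at most 41.7 mm and 7.16 degrees, less where a joint would pass 70% of its speed; a pose out of reach is approached as far as the arm can. A call with a gripper value outside its range is refused whole. OPENING is the finger opening in mm, from 0 to 85.4, set as the call begins (- or left out, the last holds). The fingers move at their own pace and stop on an object; FORCE is the grip in N (left out, the last holds). Time passes only in rows, so rows that do not move let the fingers close. It gives the time, the measured TCP pose, the force, the opening and the grip force at its end, in the units of the state.
- ctrl.get_obs(): the state, without advancing time (a new reading comes with each control period).
- optics.get_image(name): name is "scene" or "top"; returns (picture, depth): 480x640x3 uint8, red, green, blue; 480x640 float32, m along the optical axis (not along the pixel's ray), 0 where there is no reading.
- optics.camera_params(name): a dict with "mtx" (3x3 intrinsics, pixels), "k1" (the pictures are not rectified: a ray, as slopes to the right and down, at radius r is drawn at 1 + k1 r^2 times it, then the intrinsics apply), "extrinsics" (4x4, takes a point from camera to world coordinates). Camera axes: x right, y down, z forward; pixel columns grow to the right and rows downward; lengths in m; the calibration is good to about 2 mm. A picture is of the moment at which its call begins. camera_params takes no time and is no camera call.
- ctrl.finish_job(): hands the job in; it is judged then, once.
The state is a dict: "t": time; "q": joint angles; "dq": joint speeds; "effort": joint torques, N m; "tool_pos": TCP position; "tool_rot": TCP orientation; "contact_force": force on the tool from outside, world axes, zero at the start; "wrist_torque": the same for the moment, N m; "opening": finger opening in m; "grip_force": force on a finger pad.
Only numpy, scipy, OpenCV 4.12 (cv2) and the standard library are available. Lean on these libraries where they do the work, as an engineer would, in place of code of your own. Each camera call takes 0.05 s, during which the arm holds its last target. There are 200 camera calls.

## Working session

There is one attempt and no reset: what is moved stays moved. The work goes in short steps, Python scripts to look and compute and a shell command to move; the robot and the scene stay as the last step left them, time stands still between calls to the robot, and variables do not carry over. Pictures are saved under pics/ and viewed, at most 10 in all, crops included, and the job is handed in when it is done.

```bash
ls; mkdir -p pics; cat > h.py <<'E'
import numpy as np, cv2
from station import ctrl, optics
def grab(n):
    im,d=optics.get_image(n); np.savez(f'{n}.npz',im=im,d=d); return im,d
def load(n):
    z=np.load(f'{n}.npz'); return z['im'],z['d']
def rays(n,uv):
    p=optics.camera_params(n); K=np.array(p['mtx']); k=p['k1']; T=np.array(p['extrinsics'])
    uv=np.atleast_2d(np.array(uv,float))
    xy=cv2.undistortPoints(uv[:,None],K,np.array([k,0,0,0.]))[:,0]
    return T[:3,3], np.c_[xy,np.ones(len(xy))]@T[:3,:3].T
def onz(n,uv,z):
    o,r=rays(n,uv); return o+r*((z-o[2])/r[:,2])[:,None]
def bydepth(n,uv,d):
    o,r=rays(n,uv); return o+r*np.atleast_1d(d)[:,None]
def cloud(n):
    im,d=load(n); v,u=np.mgrid[:480,:640]
    P=bydepth(n,np.c_[u.ravel(),v.ravel()],d.ravel()).reshape(480,640,3); P[d==0]=np.nan; return im,P
def proj(n,P):
    p=optics.camera_params(n); T=np.linalg.inv(np.array(p['extrinsics'])); c=np.atleast_2d(P)@T[:3,:3].T+T[:3,3]
    return cv2.projectPoints(c,np.zeros(3),np.zeros(3),np.array(p['mtx']),np.array([p['k1'],0,0,0.]))[0][:,0]
E
python3 - <<'E'
from h import *
for n in('scene','top'):
    im,d=grab(n); cv2.imwrite(f'pics/{n}0.png',im[...,::-1]); print(n,optics.camera_params(n),(d>0).mean())
o=ctrl.get_obs();print(o)
E
```

```text
pics
scene {'mtx': array([[513.62633601,   0.        , 316.64796055],
       [  0.        , 513.62633601, 230.17835996],
       [  0.        ,   0.        ,   1.        ]]), 'k1': -0.009357571169025766, 'extrinsics': array([[-0.56911893,  0.46223835, -0.68002893,  1.46938991],
       [ 0.82215388,  0.33287983, -0.46179435,  0.66130919],
       [ 0.01290886, -0.82190433, -0.56947927,  0.93941037],
       [ 0.        ,  0.        ,  0.        ,  1.        ]])} 0.9959309895833334
top {'mtx': array([[514.2158169 ,   0.        , 306.79301795],
       [  0.        , 514.2158169 , 244.47171048],
       [  0.        ,   0.        ,   1.        ]]), 'k1': -0.029461368847670286, 'extrinsics': array([[ 0.02226096, -0.98712779,  0.15837666,  0.25914833],
       [-0.99966247, -0.01985555,  0.01675422, -0.00767317],
       [-0.01339389, -0.15869617, -0.98723661,  1.6642736 ],
       [ 0.        ,  0.        ,  0.        ,  1.        ]])} 0.9959375
{'t': 0.1, 'q': array([ 1.06200359e+00,  5.32899387e-02,  1.61411571e+00, -1.89964462e-05,
        1.47602562e+00, -1.19021539e-01]), 'dq': array([ 0.0007294 , -0.00049928, -0.00223061,  0.00183055, -0.00435204,
       -0.00063397]), 'effort': array([-5.58184220e-04, -3.94902956e+01, -3.71361601e+01, -2.16642156e-04,
        3.87465174e-03, -9.99130805e-06]), 'tool_pos': array([0.23723094, 0.5776287 , 0.23021101]), 'tool_rot': array([-6.08273445e-01, -3.08158181e+00,  2.75564673e-03]), 'contact_force': array([-0.06443804,  0.52398979,  0.01113319]), 'wrist_torque': array([ 0.01429046, -0.03769741, -0.01659107]), 'grip_force': 0.0, 'opening': 0.08538604903720648}
```

View pics/scene0.png

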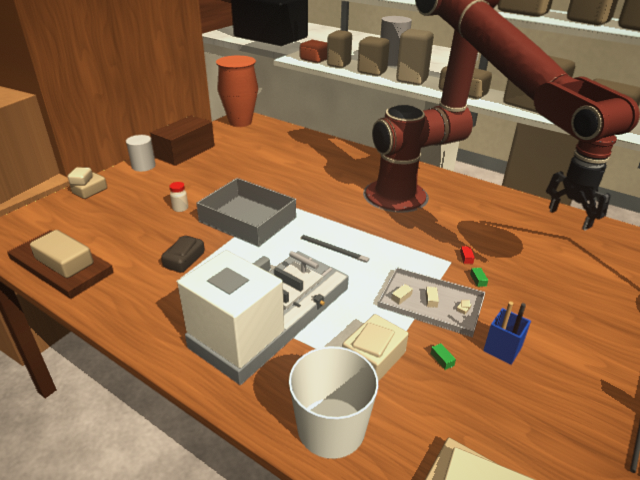

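View pics/top0.png

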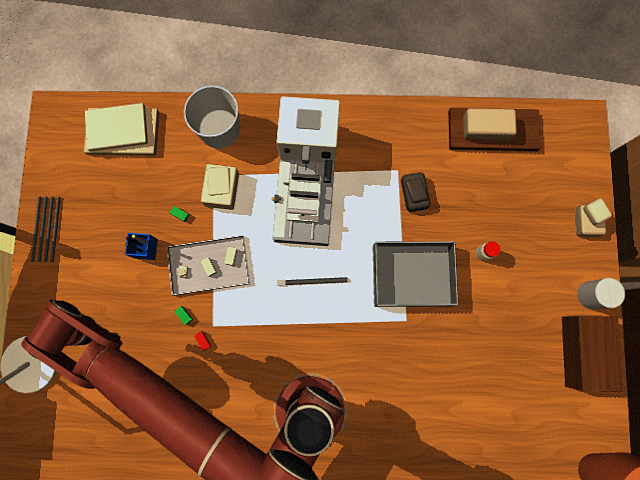

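The scene view shows the tray at (430,300), with tablets at about (401,294) and (432,296), and the lumpy offcut at (464,307). In the top view the tablets are at (231,256) and (208,267), the offcut at (182,272), the tote at (415,273) and the saw bar near (303,213). The green and red look-alikes lie outside the tray. Next I'll enlarge the tray and saw to confirm.

```bash
python3 - <<'E'
from h import *
a=load('top')[0];b=load('scene')[0]
c=lambda im,x,y:cv2.resize(im[y:y+75,x:x+100],(400,300),interpolation=cv2.INTER_CUBIC)
o=np.vstack([np.hstack([c(a,160,230),c(b,380,255)]),np.hstack([c(a,255,175),c(b,255,238)])])
cv2.imwrite('pics/crop1.png',o[...,::-1])
E
```

```text
(no output)
```

View pics/crop1.png

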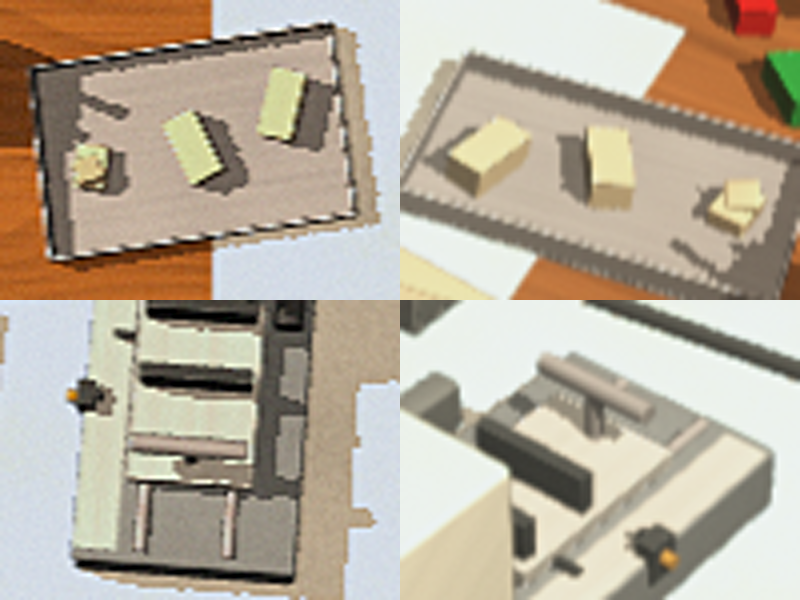

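The crops confirm it. The two oblong cuboids at top px (200,267) and (230,256) are the tablets. The two-lump stone at (183,272) is the offcut. The pointer is near (286,183), the clip nose near (282,199) and the bar spans (288..317, 211). Now to measure them.

```bash
cat > meas.py <<'E'
from h import *
def tri(p,q):
    o1,r1=rays('top',p);o2,r2=rays('scene',q);r1=r1[0];r2=r2[0]
    s=np.linalg.lstsq(np.c_[r1,-r2],o2-o1,rcond=None)[0]
    a=o1+s[0]*r1;b=o2+s[1]*r2;return (a+b)/2,np.linalg.norm(a-b)
np.set_printoptions(precision=4,suppress=True)
for n,(x0,y0,x1,y1) in {'top':(160,230,255,300),'scene':(380,262,485,325)}.items():
    im,P=cloud(n); hsv=cv2.cvtColor(im,cv2.COLOR_RGB2HSV); 
    m=np.zeros((480,640),np.uint8); 
    m[y0:y1,x0:x1]=((hsv[...,1]>45)&(hsv[...,2]>195)&(hsv[...,0]>15)&(hsv[...,0]<40))[y0:y1,x0:x1]*255
    k,l,s,c=cv2.connectedComponentsWithStats(m,connectivity=4)
    for i in range(1,k):
        if s[i,4]<40: continue
        ys,xs=np.where(l==i); pts=np.c_[xs,ys].astype(np.float32)
        z=np.nanmedian(P[l==i][:,2]); W=onz(n,pts,.027)
        r=cv2.minAreaRect((W[:,:2]*1000).astype(np.float32))
        print(n,'px',c[i],s[i,4],'zdepth',z,'xy',W.mean(0)[:2],'rect',r)
E
python3 - <<'E'
from meas import *
im,P=cloud('top')
print('hsv tablets',cv2.cvtColor(im,cv2.COLOR_RGB2HSV)[[267,256],[208,231]])
print('noise',np.nanstd(P[340:360,230:260,2]),np.nanmean(P[340:360,230:260,2]))
# saw, tote, bar via depth
v,u=np.mgrid[:480,:640]
def box(z0,z1,a):
    x0,y0,x1,y1=a; return (P[...,2]>z0)&(P[...,2]<z1)&(u>=x0)&(u<x1)&(v>=y0)&(v<y1)
for nm,z0,z1,a in [('tote',.06,.085,(365,235,465,312)),('bar',.1,.125,(280,203,325,219)),('bed',.035,.065,(265,160,340,250)),('tray',.014,.04,(165,232,255,298))]:
    m=box(z0,z1,a); Q=P[m]; r=cv2.minAreaRect((Q[:,:2]*1000).astype(np.float32)); print(nm,m.sum(),np.median(Q[:,2]),r)
E
```

```text
top px [229.4357 255.1429] 140 zdepth 0.027193884590536843 xy [0.482  0.2686] rect ((482.1482849121094, 268.50128173828125), (26.881305694580078, 54.745906829833984), 78.67522430419922)
top px [207.188  266.3684] 133 zdepth 0.027816445468588857 xy [0.4441 0.3388] rect ((444.1656494140625, 338.7897033691406), (52.91488265991211, 25.733510971069336), 29.24382972717285)
top px [181.3818 270.0727] 55 zdepth 0.021732241608857228 xy [0.4303 0.4215] rect ((430.5528259277344, 422.6646423339844), (25.857402801513672, 26.150434494018555), 1.2448091506958008)
scene px [402.5437 290.4   ] 160 zdepth 0.026886391060513493 xy [0.4781 0.2692] rect ((477.7735595703125, 268.935302734375), (31.78769302368164, 58.94319534301758), 80.09122467041016)
scene px [432.6488 293.3393] 168 zdepth 0.02672403581702687 xy [0.4419 0.34  ] rect ((441.4298400878906, 339.86700439453125), (60.78355026245117, 29.368223190307617), 29.378002166748047)
scene px [464.6607 304.3393] 112 zdepth 0.02087239849879441 xy [0.4331 0.426 ] rect ((432.3287658691406, 427.127685546875), (50.18879318237305, 29.83101463317871), 7.15334939956665)
scene px [384.4921 321.6825] 63 zdepth 0.0706409077534248 xy [0.6099 0.286 ] rect ((604.1181030273438, 286.8206787109375), (24.466798782348633, 32.27494812011719), 35.392730712890625)
hsv tablets [[ 30  69 214]
 [ 31  71 215]]
noise 0.003736687593483368 0.00019073217345521196
tote 644 0.07369778871724109 ((432.9338073730469, -321.24951171875), (201.04493713378906, 254.14732360839844), 1.1972872018814087)
bar 143 0.11615750511462175 ((611.842529296875, 35.88518524169922), (87.7431869506836, 16.276371002197266), 86.99150085449219)
bed 2969 0.050817381266304196 ((662.4249877929688, 39.785850524902344), (191.39146423339844, 272.5801086425781), 86.79267883300781)
tray 730 0.02368124761649293 ((442.59271240234375, 339.33978271484375), (177.44271850585938, 249.79310607910156), 9.97446346282959)
```

```bash
python3 - <<'E'
from meas import *
for p,q in [((229.4,255.1),(402.5,290.4)),((207.2,266.4),(432.6,293.3))]: print('tab',tri(p,q))
g={n:cv2.cvtColor(load(n)[0],cv2.COLOR_RGB2GRAY) for n in('top','scene')}
print(g['top'][178:206,270:296]); print(g['scene'][288:312,290:328])
for n,(x0,y0,x1,y1) in {'top':(284,206,320,218),'scene':(386,320,390,321)}.items():
    pass
E
```

```text
top px [229.4357 255.1429] 140 zdepth 0.027193884590536843 xy [0.482  0.2686] rect ((482.1482849121094, 268.50128173828125), (26.881305694580078, 54.745906829833984), 78.67522430419922)
top px [207.188  266.3684] 133 zdepth 0.027816445468588857 xy [0.4441 0.3388] rect ((444.1656494140625, 338.7897033691406), (52.91488265991211, 25.733510971069336), 29.24382972717285)
top px [181.3818 270.0727] 55 zdepth 0.021732241608857228 xy [0.4303 0.4215] rect ((430.5528259277344, 422.6646423339844), (25.857402801513672, 26.150434494018555), 1.2448091506958008)
scene px [402.5437 290.4   ] 160 zdepth 0.026886391060513493 xy [0.4781 0.2692] rect ((477.7735595703125, 268.935302734375), (31.78769302368164, 58.94319534301758), 80.09122467041016)
scene px [432.6488 293.3393] 168 zdepth 0.02672403581702687 xy [0.4419 0.34  ] rect ((441.4298400878906, 339.86700439453125), (60.78355026245117, 29.368223190307617), 29.378002166748047)
scene px [464.6607 304.3393] 112 zdepth 0.02087239849879441 xy [0.4331 0.426 ] rect ((432.3287658691406, 427.127685546875), (50.18879318237305, 29.83101463317871), 7.15334939
[... 6507 characters left out ...]
 137 122 120 119  74  66  78  94 113 116 116 115 115
  143 209]
 [173 183 205 226 231 231 231 230 230 230 229 229 228 229 228 230 230 231
  231 227 204 170 135 121 118 121 118  77  75 100 114 117 118 117 117 141
  200 238]
 [184 210 227 230 230 229 229 229 229 229 229 228 228 229 230 231 232 232
  226 203 166 132 120 118 119 120 119  93 100 116 117 115 114 127 155 203
  238 241]
 [210 228 230 230 229 229 228 228 228 228 228 228 230 230 231 232 229 220
  193 162 131 119 120 120 118 119 120 117 119 117 116 115 127 166 215 239
  241 240]
 [228 230 229 229 229 229 228 228 228 228 229 230 231 232 231 229 213 178
  149 126 120 119 118 120 119 119 118 120 117 116 116 134 187 219 238 241
  240 240]]
```

```bash
sed -i '/^for n,(x0/,$d' meas.py; python3 - <<'E'
from meas import *
ax=np.array([np.cos(np.radians(-3.1)),np.sin(np.radians(-3.1)),0])
pt,nt=(283.4,183.),(280.5,197.7); ps,ns=(299,305),(313.5,297.5)
a,b=tri(pt,ps),tri(nt,ns); print('tri ptr',a,'nose',b,'dx',(a[0]-b[0])@ax)
for n,p,q in(('top',pt,nt),('scene',ps,ns)):
  for zp,zn in((.06,.05),(.06,.055),(.06,.06)):
    d=(onz(n,p,zp)-onz(n,q,zn))[0]; print(n,zp,zn,onz(n,p,zp),'dx',d@ax,'dy',d@[-ax[1],ax[0],0])
for n,l in (('top',[(286,183),(279,197),(276,198)]),('scene',[(295,304),(316,297),(318,297)])):
  im,P=cloud(n)
  for u,v in l: print(n,u,v,P[v,u])
# bar from scene: depth cloud
im,P=cloud('scene'); v,u=np.mgrid[:480,:640]
m=(u>285)&(u<325)&(v>248)&(v<275)&(P[...,2]>.1)&(P[...,2]<.13); Q=P[m]
print('bar scene',m.sum(),cv2.minAreaRect((Q[:,:2]*1000).astype(np.float32)),np.median(Q,0), np.percentile(Q[:,2],[10,90]))
# bar ends by triangulation (crop estimates)
for p,q in (((287.6,210.6),(255+656/4-100,238+(408-300)/4)),((316.8,212.6),(255+(545-400)/4,238+(360-300)/4))): print('barend',tri(p,q))
E
```

```text
tri ptr (array([0.7151, 0.0995, 0.0622]), np.float64(0.0003997560181177744)) nose (array([0.6671, 0.1086, 0.0566]), np.float64(0.0024163625453196276)) dx 0.0483893858058868
top 0.06 0.05 [[0.7158 0.0995 0.06  ]] dx 0.046776043432248095 dy -0.0060611226007387855
top 0.06 0.055 [[0.7158 0.0995 0.06  ]] dx 0.048025503026883076 dy -0.005634471327862418
top 0.06 0.06 [[0.7158 0.0995 0.06  ]] dx 0.049274962621518065 dy -0.005207820054986033
scene 0.06 0.05 [[0.7131 0.0983 0.06  ]] dx 0.05286313121202114 dy -0.004440764471774329
scene 0.06 0.055 [[0.7131 0.0983 0.06  ]] dx 0.04849170196920842 dy -0.00780621379830522
scene 0.06 0.06 [[0.7131 0.0983 0.06  ]] dx 0.044120272726395585 dy -0.011171663124836004
top 286 183 [0.715  0.0909 0.0634]
top 279 197 [0.6709 0.1128 0.0529]
top 276 198 [0.6658 0.1218 0.0594]
scene 295 304 [0.7164 0.0884 0.0605]
scene 316 297 [0.6687 0.1188 0.0646]
scene 318 297 [0.6664 0.1233 0.0653]
bar scene 195 ((622.4376220703125, 44.22362518310547), (76.52803802490234, 80.07671356201172), 30.73128890991211) [0.6164 0.0388 0.1152] [0.1078 0.1186]
barend (array([0.6108, 0.0832, 0.1139]), np.float64(0.006815766400410265))
barend (array([ 0.6074, -0.0078,  0.1101]), np.float64(0.0052802831758924735))
```

```bash
cat > go.py <<'E'
import sys,numpy as np
from scipy.spatial.transform import Rotation as R
from station import ctrl
o=ctrl.get_obs(); r=R.from_rotvec(o['tool_rot']); M=r.as_matrix()
y=np.arctan2(M[1,1],M[0,1]); x,yy,z,yaw=map(float,sys.argv[1:5]); 
roll=(y-np.radians(yaw)+np.pi/2)%np.pi-np.pi/2
if len(sys.argv)>5: roll=y-np.radians(yaw)
d=np.array([x,yy,z])-o['tool_pos']; M2=(r*R.from_euler('z',roll)).as_matrix()
print('t',round(o['t'],2),'pos',o['tool_pos'].round(4),'yaw',np.degrees(y).round(1),'q6',o['q'][5].round(2),'op',o['opening'].round(4),'F',o['contact_force'].round(1),'grip',o['grip_force'].round(1),'tilt',M[:,2].round(4))
print('roll',round(roll,3),'then shift mm',(1000*d@M2).round(1),'| without roll',(1000*d@M).round(1))
E
python3 go.py .481 .269 .10 79
python3 -m handwheel '[{"roll":-0.1},{"roll":-0.1}]' 50 40; python3 go.py .481 .269 .10 79
```

```text
Traceback (most recent call last):
  File "go.py", line 9, in <module>
    print('t',round(o['t'],2),'pos',o['tool_pos'].round(4),'yaw',np.degrees(y).round(1),'q6',o['q'][5].round(2),'op',o['opening'].round(4),'F',o['contact_force'].round(1),'grip',o['grip_force'].round(1),'tilt',M[:,2].round(4))
                                                                                                                     ^^^^^^^^^^^^^^^^^^
AttributeError: 'float' object has no attribute 'round'
$[0]: bad value
Traceback (most recent call last):
  File "go.py", line 9, in <module>
    print('t',round(o['t'],2),'pos',o['tool_pos'].round(4),'yaw',np.degrees(y).round(1),'q6',o['q'][5].round(2),'op',o['opening'].round(4),'F',o['contact_force'].round(1),'grip',o['grip_force'].round(1),'tilt',M[:,2].round(4))
                                                                                                                     ^^^^^^^^^^^^^^^^^^
AttributeError: 'float' object has no attribute 'round'
```

```bash
sed -i "s/o\['opening'\].round(4)/round(o['opening'],4)/;s/o\['grip_force'\].round(1)/round(o['grip_force'],1)/" go.py
python3 go.py .481 .269 .10 79
python3 -m handwheel '[{"tx":0,"ty":0,"tz":0,"roll":-0.1},{"tx":0,"ty":0,"tz":0,"roll":-0.1}]' 50 40; python3 go.py .481 .269 .10 79
```

```text
t 0.1 pos [0.2372 0.5776 0.2302] yaw 67.7 q6 -0.12 op 0.0854 F [-0.1  0.5  0. ] grip 0.0 tilt [-9.0e-04 -1.6e-03 -1.0e+00]
roll -0.198 then shift mm [-298.3 -256.2  130.5] | without roll [-342.8 -192.6  130.5]
t: 0.27
tool_pos: [0.2373, 0.5777, 0.2305]
tool_rot: [-0.29, -3.128, 0.002]
contact_force: [-1.1, -0.0, 0.6]
opening: 0.0637
grip_force: 0.0
t 0.27 pos [0.2373 0.5777 0.2305] yaw 79.4 q6 -0.32 op 0.0637 F [-1.1 -0.   0.6] grip 0.0 tilt [-7.0e-04 -1.2e-03 -1.0e+00]
roll 0.007 then shift mm [-298.2 -256.4  130.7] | without roll [-296.4 -258.5  130.7]
```

```bash
python3 -m handwheel '[{"tx":-27,"ty":-23.5,"tz":0,"roll":0},{"tx":-27,"ty":-23.5,"tz":12,"roll":0},{"tx":-27,"ty":-23.5,"tz":12,"roll":0},{"tx":-27,"ty":-23.5,"tz":12,"roll":0},{"tx":-27,"ty":-23.5,"tz":12,"roll":0},{"tx":-27,"ty":-23.5,"tz":12,"roll":0},{"tx":-27,"ty":-23.5,"tz":12,"roll":0},{"tx":-27,"ty":-23.5,"tz":12,"roll":0},{"tx":-27,"ty":-23.5,"tz":12,"roll":0},{"tx":-27,"ty":-23.5,"tz":12,"roll":0},{"tx":-27,"ty":-23.5,"tz":12,"roll":0},{"tx":0,"ty":0,"tz":10,"roll":0}]' 48; python3 go.py .481 .269 .007 79
```

```text
t: 1.27
tool_pos: [0.4831, 0.2638, 0.1003]
tool_rot: [0.306, 3.126, -0.003]
contact_force: [0.5, -0.3, 1.1]
opening: 0.048
grip_force: 0.0
t 1.27 pos [0.4831 0.2638 0.1003] yaw 78.8 q6 -1.01 op 0.048 F [ 0.5 -0.3  1.1] grip 0.0 tilt [ 8.0e-04 -2.1e-03 -1.0e+00]
roll -0.003 then shift mm [ 3.1  4.9 93.3] | without roll [ 3.1  4.8 93.3]
```

```bash
python3 -m handwheel '[{"tx":0,"ty":0,"tz":10,"roll":0},{"tx":0,"ty":0,"tz":20,"roll":0},{"tx":0,"ty":0,"tz":20,"roll":0},{"tx":0,"ty":0,"tz":0,"roll":0}]'; python3 go.py .481 .269 .007 79
```

```text
t: 1.6
tool_pos: [0.4762, 0.2679, 0.0465]
tool_rot: [-0.295, -3.12, 0.006]
contact_force: [-0.9, 0.0, -1.1]
opening: 0.0482
grip_force: 0.0
t 1.6 pos [0.4762 0.2679 0.0465] yaw 79.2 q6 -1.01 op 0.0482 F [-0.9  0.  -1.1] grip 0.0 tilt [-0.0083 -0.0028 -1.    ]
roll 0.003 then shift mm [-4.8  2.2 39.5] | without roll [-4.8  2.2 39.5]
```

```bash
python3 -m handwheel '[{"tx":0,"ty":0,"tz":0,"roll":0},{"tx":0,"ty":0,"tz":0,"roll":0},{"tx":0,"ty":0,"tz":0,"roll":0}]'; python3 go.py .481 .269 .007 79
```

```text
t: 1.85
tool_pos: [0.4811, 0.2692, 0.0529]
tool_rot: [0.296, 3.125, 0.002]
contact_force: [0.1, -0.4, 0.3]
opening: 0.0482
grip_force: 0.0
t 1.85 pos [0.4811 0.2692 0.0529] yaw 79.2 q6 -1.01 op 0.0482 F [ 0.1 -0.4  0.3] grip 0.0 tilt [ 0.0024  0.0011 -1.    ]
roll 0.003 then shift mm [ 0.2 -0.3 45.9] | without roll [ 0.2 -0.3 45.9]
```

```bash
python3 -m handwheel '[{"tx":0,"ty":0,"tz":8,"roll":0},{"tx":0,"ty":0,"tz":8,"roll":0},{"tx":0,"ty":0,"tz":8,"roll":0},{"tx":0,"ty":0,"tz":7,"roll":0},{"tx":0,"ty":0,"tz":5,"roll":0},{"tx":0,"ty":0,"tz":4,"roll":0},{"tx":0,"ty":0,"tz":3,"roll":0},{"tx":0,"ty":0,"tz":2,"roll":0},{"tx":0,"ty":0,"tz":0,"roll":0},{"tx":0,"ty":0,"tz":0,"roll":0}]'; python3 -m handwheel '[{"tx":0,"ty":0,"tz":0,"roll":0},{"tx":0,"ty":0,"tz":0,"roll":0},{"tx":0,"ty":0,"tz":0,"roll":0},{"tx":0,"ty":0,"tz":0,"roll":0},{"tx":0,"ty":0,"tz":0,"roll":0}]' 15 40; python3 go.py .481 .269 .2 79
```

```text
t: 2.68
tool_pos: [0.4805, 0.2683, 0.0064]
tool_rot: [0.298, 3.127, 0.0]
contact_force: [0.5, -0.6, 0.5]
opening: 0.048
grip_force: 0.0
t: 3.1
tool_pos: [0.4809, 0.2684, 0.0069]
tool_rot: [0.298, 3.126, 0.001]
contact_force: [0.2, -0.3, 2.5]
opening: 0.0271
grip_force: 40.3
t 3.1 pos [0.4809 0.2684 0.0069] yaw 79.1 q6 -1.01 op 0.0271 F [ 0.2 -0.3  2.5] grip 40.3 tilt [ 1.2e-03  5.0e-04 -1.0e+00]
roll 0.002 then shift mm [  -0.2    0.7 -193.1] | without roll [  -0.2    0.7 -193.1]
```

```bash
python3 -m handwheel '[{"tx":0,"ty":0,"tz":-10,"roll":0},{"tx":0,"ty":0,"tz":-25,"roll":0},{"tx":0,"ty":0,"tz":-35,"roll":0},{"tx":0,"ty":0,"tz":-35,"roll":0},{"tx":0,"ty":0,"tz":-35,"roll":0},{"tx":0,"ty":0,"tz":-20,"roll":0},{"tx":0,"ty":0,"tz":-10,"roll":0},{"tx":0,"ty":0,"tz":0,"roll":0},{"tx":0,"ty":0,"tz":0,"roll":0}]'; python3 go.py .433 -.275 .16 79
```

```text
t: 3.85
tool_pos: [0.4798, 0.268, 0.1755]
tool_rot: [-0.298, -3.126, 0.001]
contact_force: [0.1, -0.6, -1.7]
opening: 0.0272
grip_force: 40.0
t 3.85 pos [0.4798 0.268  0.1755] yaw 79.1 q6 -1.01 op 0.0272 F [ 0.1 -0.6 -1.7] grip 40.0 tilt [-1.1e-03 -4.0e-04 -1.0e+00]
roll 0.002 then shift mm [ -57.6 -541.9   15.8] | without roll [ -56.5 -542.1   15.8]
```

```bash
python3 -m handwheel '[{"tx":-2,"ty":-15,"tz":0,"roll":0},{"tx":-3,"ty":-30,"tz":0,"roll":0},{"tx":-4,"ty":-38,"tz":0,"roll":0},{"tx":-4,"ty":-38,"tz":0,"roll":0},{"tx":-4,"ty":-38,"tz":0,"roll":0},{"tx":-4,"ty":-38,"tz":0,"roll":0},{"tx":-4,"ty":-38,"tz":0,"roll":0},{"tx":-4,"ty":-38,"tz":0,"roll":0},{"tx":-4,"ty":-38,"tz":0,"roll":0},{"tx":-4,"ty":-38,"tz":0,"roll":0},{"tx":-4,"ty":-38,"tz":0,"roll":0},{"tx":-4,"ty":-38,"tz":0,"roll":0}]'; python3 -m handwheel '[{"tx":-4,"ty":-38,"tz":0,"roll":0},{"tx":-4,"ty":-36,"tz":0,"roll":0},{"tx":-2,"ty":-26,"tz":0,"roll":0},{"tx":-1,"ty":-12,"tz":0,"roll":0},{"tx":0,"ty":-5,"tz":0,"roll":0},{"tx":0,"ty":0,"tz":0,"roll":0},{"tx":0,"ty":0,"tz":0,"roll":0},{"tx":0,"ty":0,"tz":0,"roll":0}]';python3 go.py .433 -.275 .06 79
```

```text
t: 4.85
tool_pos: [0.4423, -0.1586, 0.1731]
tool_rot: [-0.298, -3.123, -0.003]
contact_force: [2.0, -0.1, -1.1]
opening: 0.0269
grip_force: 40.0
t: 5.52
tool_pos: [0.4332, -0.2731, 0.1756]
tool_rot: [-0.295, -3.127, -0.002]
contact_force: [-0.9, -0.5, -0.2]
opening: 0.0271
grip_force: 40.0
t 5.52 pos [ 0.4332 -0.2731  0.1756] yaw 79.2 q6 -2.09 op 0.0271 F [-0.9 -0.5 -0.2] grip 40.0 tilt [-7.0e-04  1.2e-03 -1.0e+00]
roll 0.004 then shift mm [ -0.3  -2.  115.6] | without roll [ -0.3  -2.  115.6]
```

```bash
python3 -m handwheel '[{"tx":0,"ty":0,"tz":15,"roll":0},{"tx":0,"ty":0,"tz":30,"roll":0},{"tx":0,"ty":0,"tz":30,"roll":0},{"tx":0,"ty":0,"tz":25,"roll":0},{"tx":0,"ty":0,"tz":20,"roll":0},{"tx":0,"ty":0,"tz":15,"roll":0},{"tx":0,"ty":0,"tz":10,"roll":0},{"tx":0,"ty":0,"tz":8,"roll":0},{"tx":0,"ty":0,"tz":5,"roll":0},{"tx":0,"ty":0,"tz":3,"roll":0},{"tx":0,"ty":0,"tz":2,"roll":0},{"tx":0,"ty":0,"tz":0,"roll":0}]'; python3 -m handwheel '[{"tx":0,"ty":0,"tz":1,"roll":0},{"tx":0,"ty":0,"tz":1,"roll":0},{"tx":0,"ty":0,"tz":0,"roll":0}]';python3 go.py .433 -.275 .009 79
```

```text
t: 6.52
tool_pos: [0.4335, -0.2748, 0.0137]
tool_rot: [0.298, 3.127, -0.001]
contact_force: [-0.8, 1.2, -0.8]
opening: 0.0271
grip_force: 40.0
t: 6.77
tool_pos: [0.4333, -0.2749, 0.0116]
tool_rot: [0.298, 3.127, -0.001]
contact_force: [-0.5, 0.2, -1.7]
opening: 0.027
grip_force: 40.0
t 6.77 pos [ 0.4333 -0.2749  0.0116] yaw 79.1 q6 -2.09 op 0.027 F [-0.5  0.2 -1.7] grip 40.0 tilt [ 5.e-04 -5.e-04 -1.e+00]
roll 0.002 then shift mm [ 0.3 -0.2  2.6] | without roll [ 0.3 -0.2  2.6]
```

Lower until contact, then open.

```bash
python3 -m handwheel '[{"tx":0,"ty":0,"tz":1,"roll":0},{"tx":0,"ty":0,"tz":1,"roll":0},{"tx":0,"ty":0,"tz":0.5,"roll":0},{"tx":0,"ty":0,"tz":0,"roll":0}]'; python3 -m handwheel '[{"tx":0,"ty":0,"tz":0,"roll":0},{"tx":0,"ty":0,"tz":0,"roll":0},{"tx":0,"ty":0,"tz":0,"roll":0}]' 46; python3 -m handwheel '[{"tx":0,"ty":0,"tz":-10,"roll":0},{"tx":0,"ty":0,"tz":-25,"roll":0},{"tx":0,"ty":0,"tz":-35,"roll":0},{"tx":0,"ty":0,"tz":-35,"roll":0},{"tx":0,"ty":0,"tz":-30,"roll":0},{"tx":0,"ty":0,"tz":-10,"roll":0},{"tx":0,"ty":0,"tz":0,"roll":0}]' 48;python3 go.py .443 .339 .15 119.3
```

```text
t: 7.1
tool_pos: [0.4332, -0.2747, 0.0089]
tool_rot: [-0.298, -3.127, 0.0]
contact_force: [0.7, -0.4, 0.2]
opening: 0.0271
grip_force: 40.2
t: 7.35
tool_pos: [0.4333, -0.2748, 0.009]
tool_rot: [0.298, 3.127, -0.0]
contact_force: [-0.2, 0.7, 0.8]
opening: 0.0456
grip_force: 0.0
t: 7.93
tool_pos: [0.4351, -0.2763, 0.1586]
tool_rot: [0.297, 3.121, -0.008]
contact_force: [-0.2, -0.1, 0.2]
opening: 0.048
grip_force: 0.0
t 7.93 pos [ 0.4351 -0.2763  0.1586] yaw 79.1 q6 -2.09 op 0.048 F [-0.2 -0.1  0.2] grip 0.0 tilt [ 0.0064 -0.0055 -1.    ]
roll -0.701 then shift mm [-308.   532.8    5.3] | without roll [108.3 605.8   5.3]
```

```bash
python3 -m handwheel '[{"tx":2,"ty":15,"tz":0,"roll":0},{"tx":4,"ty":30,"tz":0,"roll":0},{"tx":7,"ty":38,"tz":0,"roll":0},{"tx":7,"ty":38,"tz":0,"roll":0},{"tx":7,"ty":38,"tz":0,"roll":0},{"tx":7,"ty":38,"tz":0,"roll":0},{"tx":7,"ty":38,"tz":0,"roll":0},{"tx":7,"ty":38,"tz":0,"roll":0},{"tx":7,"ty":38,"tz":0,"roll":0},{"tx":7,"ty":38,"tz":0,"roll":0},{"tx":7,"ty":38,"tz":0,"roll":0},{"tx":7,"ty":38,"tz":0,"roll":0}]'; python3 -m handwheel '[{"tx":7,"ty":38,"tz":0,"roll":0},{"tx":7,"ty":38,"tz":0,"roll":0},{"tx":7,"ty":38,"tz":0,"roll":0},{"tx":6,"ty":33,"tz":0,"roll":0},{"tx":4,"ty":22,"tz":0,"roll":0},{"tx":1,"ty":10,"tz":0,"roll":0},{"tx":0,"ty":0,"tz":0,"roll":-0.115},{"tx":0,"ty":0,"tz":0,"roll":-0.115},{"tx":0,"ty":0,"tz":0,"roll":-0.115},{"tx":0,"ty":0,"tz":0,"roll":-0.115},{"tx":0,"ty":0,"tz":0,"roll":-0.115},{"tx":0,"ty":0,"tz":0,"roll":-0.115}]';python3 -m handwheel '[{"tx":0,"ty":0,"tz":0,"roll":-0.01},{"tx":0,"ty":0,"tz":0,"roll":0}]'; python3 go.py .443 .339 .007 119.3; python3 - <<'E'
from h import *
a,_=grab('top');b,_=grab('scene')
c=lambda im,x,y:cv2.resize(im[y:y+100,x:x+133],(400,300),interpolation=cv2.INTER_CUBIC)
cv2.imwrite('pics/crop2.png',np.hstack([c(a,150,220),c(b,190,170)])[...,::-1])
E
```

```text
t: 8.93
tool_pos: [0.436, 0.1592, 0.1509]
tool_rot: [-0.296, -3.123, 0.002]
contact_force: [1.6, 0.1, 0.5]
opening: 0.048
grip_force: 0.0
t: 9.93
tool_pos: [0.4395, 0.3377, 0.1513]
tool_rot: [0.784, -3.038, 0.002]
contact_force: [1.2, 0.3, -0.2]
opening: 0.0482
grip_force: 0.0
t: 10.1
tool_pos: [0.4399, 0.338, 0.152]
tool_rot: [0.788, -3.038, 0.001]
contact_force: [-0.2, 0.1, -0.1]
opening: 0.0481
grip_force: 0.0
t 10.1 pos [0.4399 0.338  0.152 ] yaw 119.1 q6 -1.56 op 0.0481 F [-0.2  0.1 -0.1] grip 0.0 tilt [-0.0027 -0.0017 -1.    ]
roll -0.004 then shift mm [ -3.6  -0.6 145. ] | without roll [ -3.6  -0.6 145. ]
```

View pics/crop2.png

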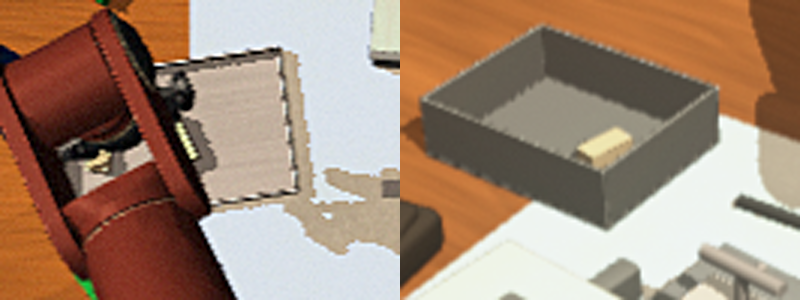

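The crop shows tablet 1 lying on the tote floor (scene px about 257,220). Tablet 2 is still in place, at top px about (213,267) under the gripper. Next I descend on tablet 2.

```bash
python3 -m handwheel '[{"tx":-3,"ty":0,"tz":15,"roll":0},{"tx":0,"ty":0,"tz":30,"roll":0},{"tx":0,"ty":0,"tz":28,"roll":0},{"tx":0,"ty":0,"tz":20,"roll":0},{"tx":0,"ty":0,"tz":16,"roll":0},{"tx":0,"ty":0,"tz":12,"roll":0},{"tx":0,"ty":0,"tz":9,"roll":0},{"tx":0,"ty":0,"tz":6,"roll":0},{"tx":0,"ty":0,"tz":4,"roll":0},{"tx":0,"ty":0,"tz":3,"roll":0},{"tx":0,"ty":0,"tz":1,"roll":0},{"tx":0,"ty":0,"tz":0,"roll":0}]'; python3 go.py .443 .339 .007 119.3; python3 -m handwheel '[{"tx":0,"ty":0,"tz":0.5,"roll":0},{"tx":0,"ty":0,"tz":0,"roll":0},{"tx":0,"ty":0,"tz":0,"roll":0},{"tx":0,"ty":0,"tz":0,"roll":0},{"tx":0,"ty":0,"tz":0,"roll":0}]' 15 40; python3 go.py .433 -.365 .17 119
```

```text
t: 11.2
tool_pos: [0.444, 0.3406, 0.0103]
tool_rot: [-0.792, 3.039, 0.0]
contact_force: [-1.4, 0.4, 0.4]
opening: 0.0482
grip_force: 0.0
t 11.2 pos [0.444  0.3406 0.0103] yaw 119.2 q6 -1.56 op 0.0482 F [-1.4  0.4  0.4] grip 0.0 tilt [ 8.e-04  4.e-04 -1.e+00]
roll -0.001 then shift mm [ 1.7 -0.9  3.3] | without roll [ 1.7 -0.9  3.3]
t: 11.62
tool_pos: [0.4443, 0.3408, 0.0101]
tool_rot: [-0.792, 3.039, 0.001]
contact_force: [-0.8, -0.9, 4.1]
opening: 0.0273
grip_force: 40.0
t 11.62 pos [0.4443 0.3408 0.0101] yaw 119.2 q6 -1.56 op 0.0273 F [-0.8 -0.9  4.1] grip 40.0 tilt [ 1.3e-03  8.0e-04 -1.0e+00]
roll 0.004 then shift mm [ 351.8 -611.8 -160.5] | without roll [ 354.2 -610.4 -160.5]
```

```bash
python3 -m handwheel '[{"tx":0,"ty":0,"tz":-10,"roll":0},{"tx":0,"ty":0,"tz":-25,"roll":0},{"tx":0,"ty":0,"tz":-35,"roll":0},{"tx":0,"ty":0,"tz":-35,"roll":0},{"tx":0,"ty":0,"tz":-35,"roll":0},{"tx":0,"ty":0,"tz":-20,"roll":0.1},{"tx":0,"ty":0,"tz":-5,"roll":0.12},{"tx":0,"ty":0,"tz":0,"roll":0.12},{"tx":0,"ty":0,"tz":0,"roll":0.12},{"tx":0,"ty":0,"tz":0,"roll":0.12},{"tx":0,"ty":0,"tz":0,"roll":0.12},{"tx":0,"ty":0,"tz":0,"roll":0}]'; python3 go.py .433 -.365 .17 79
```

```text
t: 12.62
tool_pos: [0.4432, 0.3401, 0.1742]
tool_rot: [-0.301, -3.127, 0.001]
contact_force: [-0.4, 1.3, -0.9]
opening: 0.027
grip_force: 39.5
t 12.62 pos [0.4432 0.3401 0.1742] yaw 79.0 q6 -0.86 op 0.027 F [-0.4  1.3 -0.9] grip 39.5 tilt [-7.e-04 -4.e-04 -1.e+00]
roll 0.0 then shift mm [-124.6 -694.1    4.5] | without roll [-124.4 -694.1    4.5]
```

```bash
python3 -m handwheel '[{"tx":-3,"ty":-15,"tz":0,"roll":0},{"tx":-5,"ty":-30,"tz":0,"roll":0},{"tx":-6.8,"ty":-38,"tz":0,"roll":0},{"tx":-6.8,"ty":-38,"tz":0,"roll":0},{"tx":-6.8,"ty":-38,"tz":0,"roll":0},{"tx":-6.8,"ty":-38,"tz":0,"roll":0},{"tx":-6.8,"ty":-38,"tz":0,"roll":0},{"tx":-6.8,"ty":-38,"tz":0,"roll":0},{"tx":-6.8,"ty":-38,"tz":0,"roll":0},{"tx":-6.8,"ty":-38,"tz":0,"roll":0},{"tx":-6.8,"ty":-38,"tz":0,"roll":0},{"tx":-6.8,"ty":-38,"tz":0,"roll":0}]'; python3 -m handwheel '[{"tx":-6.8,"ty":-38,"tz":0,"roll":0},{"tx":-6.8,"ty":-38,"tz":0,"roll":0},{"tx":-6.8,"ty":-38,"tz":0,"roll":0},{"tx":-6.8,"ty":-38,"tz":0,"roll":0},{"tx":-6.8,"ty":-38,"tz":0,"roll":0},{"tx":-6,"ty":-32,"tz":0,"roll":0},{"tx":-4,"ty":-24,"tz":0,"roll":0},{"tx":-3,"ty":-14,"tz":0,"roll":0},{"tx":-1,"ty":-9,"tz":0,"roll":0},{"tx":0,"ty":0,"tz":0,"roll":0},{"tx":0,"ty":0,"tz":0,"roll":0},{"tx":0,"ty":0,"tz":0,"roll":0}]';python3 go.py .433 -.365 .0125 79
```

```text
t: 13.62
tool_pos: [0.4369, -0.0935, 0.1744]
tool_rot: [0.294, 3.128, -0.0]
contact_force: [0.2, 0.1, -1.6]
opening: 0.027
grip_force: 39.7
t: 14.62
tool_pos: [0.4346, -0.3632, 0.1742]
tool_rot: [-0.295, -3.127, -0.001]
contact_force: [-0.0, -0.4, -0.4]
opening: 0.0269
grip_force: 39.7
t 14.62 pos [ 0.4346 -0.3632  0.1742] yaw 79.2 q6 -2.21 op 0.0269 F [-0.  -0.4 -0.4] grip 39.7 tilt [-2.e-04  8.e-04 -1.e+00]
roll 0.004 then shift mm [  1.1  -2.2 161.7] | without roll [  1.1  -2.2 161.7]
```

```bash
python3 -m handwheel '[{"tx":0,"ty":0,"tz":15,"roll":0},{"tx":0,"ty":0,"tz":30,"roll":0},{"tx":0,"ty":0,"tz":30,"roll":0},{"tx":0,"ty":0,"tz":25,"roll":0},{"tx":0,"ty":0,"tz":20,"roll":0},{"tx":0,"ty":0,"tz":15,"roll":0},{"tx":0,"ty":0,"tz":10,"roll":0},{"tx":0,"ty":0,"tz":6,"roll":0},{"tx":0,"ty":0,"tz":4,"roll":0},{"tx":0,"ty":0,"tz":2,"roll":0},{"tx":0,"ty":0,"tz":1,"roll":0},{"tx":0,"ty":0,"tz":0,"roll":0}]'; python3 -m handwheel '[{"tx":0,"ty":0,"tz":1,"roll":0},{"tx":0,"ty":0,"tz":1,"roll":0},{"tx":0,"ty":0,"tz":1,"roll":0},{"tx":0,"ty":0,"tz":0,"roll":0},{"tx":0,"ty":0,"tz":0,"roll":0}]';python3 go.py .433 -.365 .0125 79
```

```text
t: 15.62
tool_pos: [0.435, -0.365, 0.0171]
tool_rot: [0.297, 3.126, -0.002]
contact_force: [0.2, -0.1, -1.0]
opening: 0.0274
grip_force: 39.7
t: 16.03
tool_pos: [0.4344, -0.3646, 0.0133]
tool_rot: [-0.298, -3.127, -0.0]
contact_force: [0.4, 0.2, 0.0]
opening: 0.0272
grip_force: 39.7
t 16.03 pos [ 0.4344 -0.3646  0.0133] yaw 79.1 q6 -2.21 op 0.0272 F [0.4 0.2 0. ] grip 39.7 tilt [-1.e-04  1.e-04 -1.e+00]
roll 0.002 then shift mm [ 1.3 -0.7  0.8] | without roll [ 1.3 -0.7  0.8]
```

```bash
python3 -m handwheel '[{"tx":0,"ty":0,"tz":1,"roll":0},{"tx":0,"ty":0,"tz":0,"roll":0},{"tx":0,"ty":0,"tz":0,"roll":0}]'; python3 -m handwheel '[{"tx":0,"ty":0,"tz":0,"roll":0},{"tx":0,"ty":0,"tz":0,"roll":0},{"tx":0,"ty":0,"tz":0,"roll":0}]' 46; python3 -m handwheel '[{"tx":0,"ty":0,"tz":-10,"roll":0},{"tx":0,"ty":0,"tz":-25,"roll":0},{"tx":0,"ty":0,"tz":-38,"roll":0},{"tx":0,"ty":0,"tz":-38,"roll":0},{"tx":0,"ty":0,"tz":-38,"roll":0},{"tx":0,"ty":0,"tz":-30,"roll":0},{"tx":0,"ty":0,"tz":-15,"roll":0},{"tx":0,"ty":0,"tz":0,"roll":0},{"tx":0,"ty":0,"tz":0,"roll":0}]' 44;python3 go.py .55 .037 .20 -3.1 1
python3 - <<'E'
from h import *
b,_=grab('scene')
cv2.imwrite('pics/crop3.png',cv2.resize(b[170:270,190:323],(400,300),interpolation=cv2.INTER_CUBIC)[...,::-1])
E
```

```text
t: 16.28
tool_pos: [0.4344, -0.3645, 0.0122]
tool_rot: [-0.298, -3.127, -0.0]
contact_force: [0.5, 0.3, 0.0]
opening: 0.0269
grip_force: 39.7
t: 16.53
tool_pos: [0.4346, -0.3647, 0.0125]
tool_rot: [0.298, 3.127, -0.0]
contact_force: [-0.5, 0.2, -0.4]
opening: 0.046
grip_force: 0.0
t: 17.28
tool_pos: [0.4349, -0.365, 0.208]
tool_rot: [0.297, 3.125, -0.003]
contact_force: [-0.6, 0.2, -0.0]
opening: 0.0441
grip_force: 0.0
t 17.28 pos [ 0.4349 -0.365   0.208 ] yaw 79.1 q6 -2.21 op 0.0441 F [-0.6  0.2 -0. ] grip 0.0 tilt [ 0.002  -0.0022 -1.    ]
roll 1.435 then shift mm [407.6  93.2   7.3] | without roll [-37.2 416.5   7.3]
```

View pics/crop3.png

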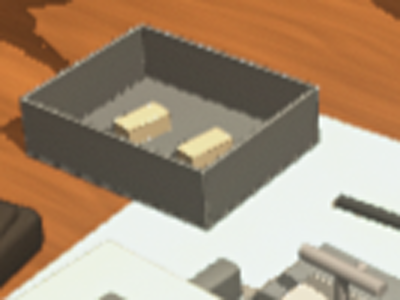

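Both tablets lie flat on the tote floor, at crop (140,120) and (205,147). Now the handle.

```bash
python3 -m handwheel '[{"tx":-1,"ty":15,"tz":0,"roll":0},{"tx":-3,"ty":33,"tz":0,"roll":0},{"tx":-4,"ty":40,"tz":0,"roll":0},{"tx":-4,"ty":40,"tz":0,"roll":0},{"tx":-4,"ty":40,"tz":0,"roll":0},{"tx":-4,"ty":40,"tz":0,"roll":0},{"tx":-4,"ty":40,"tz":0,"roll":0},{"tx":-4,"ty":40,"tz":0,"roll":0},{"tx":-4,"ty":40,"tz":0,"roll":0},{"tx":-3,"ty":40,"tz":0,"roll":0},{"tx":-2,"ty":33,"tz":0,"roll":0},{"tx":0,"ty":15,"tz":0,"roll":0}]'; python3 -m handwheel '[{"tx":0,"ty":0,"tz":0,"roll":0.12},{"tx":0,"ty":0,"tz":0,"roll":0.12},{"tx":0,"ty":0,"tz":0,"roll":0.12},{"tx":0,"ty":0,"tz":0,"roll":0.12},{"tx":0,"ty":0,"tz":0,"roll":0.12},{"tx":0,"ty":0,"tz":0,"roll":0.12},{"tx":0,"ty":0,"tz":0,"roll":0.12},{"tx":0,"ty":0,"tz":0,"roll":0.12},{"tx":0,"ty":0,"tz":0,"roll":0.12},{"tx":0,"ty":0,"tz":0,"roll":0.12},{"tx":0,"ty":0,"tz":0,"roll":0.12},{"tx":0,"ty":0,"tz":0,"roll":0.115}]' 44;python3 -m handwheel '[{"tx":0,"ty":0,"tz":0,"roll":0},{"tx":0,"ty":0,"tz":0,"roll":0},{"tx":0,"ty":0,"tz":0,"roll":0}]'; python3 go.py .611 .037 .14 -3.1 1
```

```text
t: 18.33
tool_pos: [0.5481, 0.0415, 0.2037]
tool_rot: [-0.291, -3.124, -0.002]
contact_force: [-1.2, 0.2, 0.4]
opening: 0.0439
grip_force: 0.0
t: 19.33
tool_pos: [0.5476, 0.0378, 0.2036]
tool_rot: [-2.284, -2.152, 0.005]
contact_force: [-0.2, -0.2, -0.4]
opening: 0.0442
grip_force: 0.0
t: 19.58
tool_pos: [0.5485, 0.0374, 0.205]
tool_rot: [-2.276, -2.163, 0.002]
contact_force: [-0.1, -0.5, 0.1]
opening: 0.0437
grip_force: 0.0
t 19.58 pos [0.5485 0.0374 0.205 ] yaw -2.9 q6 -0.02 op 0.0437 F [-0.1 -0.5  0.1] grip 0.0 tilt [-2.3e-03  3.0e-04 -1.0e+00]
roll 0.003 then shift mm [ 2.9 62.6 64.8] | without roll [ 2.8 62.6 64.8]
```

```bash
python3 -m handwheel '[{"tx":1,"ty":15,"tz":0,"roll":0},{"tx":1,"ty":20,"tz":0,"roll":0},{"tx":1,"ty":17,"tz":10,"roll":0},{"tx":0,"ty":10,"tz":10,"roll":0},{"tx":0,"ty":0,"tz":15,"roll":0},{"tx":0,"ty":0,"tz":15,"roll":0},{"tx":0,"ty":0,"tz":10,"roll":0},{"tx":0,"ty":0,"tz":5,"roll":0},{"tx":0,"ty":0,"tz":0,"roll":0},{"tx":0,"ty":0,"tz":0,"roll":0},{"tx":0,"ty":0,"tz":0,"roll":0}]'; python3 go.py .611 .037 .092 -3.1 1
```

```text
t: 20.5
tool_pos: [0.6119, 0.0366, 0.1425]
tool_rot: [2.279, 2.16, 0.002]
contact_force: [0.0, -0.3, -0.0]
opening: 0.0442
grip_force: 0.0
t 20.5 pos [0.6119 0.0366 0.1425] yaw -3.1 q6 -0.01 op 0.0442 F [ 0.  -0.3 -0. ] grip 0.0 tilt [ 1.8e-03 -1.0e-04 -1.0e+00]
roll 0.0 then shift mm [ 0.3 -1.1 50.5] | without roll [ 0.3 -1.1 50.5]
```

```bash
python3 -m handwheel '[{"tx":0,"ty":0,"tz":10,"roll":0},{"tx":0,"ty":0,"tz":10,"roll":0},{"tx":0,"ty":0,"tz":10,"roll":0},{"tx":0,"ty":0,"tz":8,"roll":0},{"tx":0,"ty":0,"tz":6,"roll":0},{"tx":0,"ty":0,"tz":4,"roll":0},{"tx":0,"ty":0,"tz":2,"roll":0},{"tx":0,"ty":0,"tz":0,"roll":0},{"tx":0,"ty":0,"tz":0,"roll":0}]'; python3 -m handwheel '[{"tx":0,"ty":0,"tz":0,"roll":0},{"tx":0,"ty":0,"tz":0,"roll":0},{"tx":0,"ty":0,"tz":0,"roll":0},{"tx":0,"ty":0,"tz":0,"roll":0},{"tx":0,"ty":0,"tz":0,"roll":0},{"tx":0,"ty":0,"tz":0,"roll":0},{"tx":0,"ty":0,"tz":0,"roll":0}]' 8 70; python3 go.py .563 .037 .092 -3.1 1
```

```text
t: 21.25
tool_pos: [0.6116, 0.0366, 0.0915]
tool_rot: [2.28, 2.161, 0.0]
contact_force: [0.1, 0.2, 0.3]
opening: 0.044
grip_force: 0.0
t: 21.83
tool_pos: [0.6117, 0.0366, 0.0921]
tool_rot: [2.28, 2.16, 0.001]
contact_force: [-1.6, -0.4, 5.8]
opening: 0.0137
grip_force: 68.4
t 21.83 pos [0.6117 0.0366 0.0921] yaw -3.1 q6 -0.01 op 0.0137 F [-1.6 -0.4  5.8] grip 68.4 tilt [ 8.e-04 -1.e-04 -1.e+00]
roll 0.0 then shift mm [ -2.2 -48.7   0.1] | without roll [ -2.2 -48.7   0.1]
```

```bash
python3 -m handwheel '[{"tx":0,"ty":-3,"tz":0,"roll":0},{"tx":0,"ty":-5,"tz":0,"roll":0},{"tx":0,"ty":-7,"tz":0,"roll":0},{"tx":0,"ty":-7,"tz":0,"roll":0},{"tx":0,"ty":-7,"tz":0,"roll":0},{"tx":0,"ty":-7,"tz":0,"roll":0},{"tx":0,"ty":-6,"tz":0,"roll":0},{"tx":0,"ty":-4,"tz":0,"roll":0},{"tx":0,"ty":-2,"tz":0,"roll":0},{"tx":0,"ty":0,"tz":0,"roll":0},{"tx":0,"ty":0,"tz":0,"roll":0},{"tx":0,"ty":0,"tz":0,"roll":0}]'; python3 go.py .563 .037 .092 -3.1 1
python3 - <<'E'
from h import *
a,_=grab('top');b,_=grab('scene')
c=lambda im,x,y:cv2.resize(im[y:y+45,x:x+60],(400,300),interpolation=cv2.INTER_CUBIC)
cv2.imwrite('pics/crop4.png',np.hstack([c(a,255,180),c(b,280,270)])[...,::-1])
E
```

```text
t: 22.83
tool_pos: [0.5665, 0.0391, 0.0922]
tool_rot: [2.276, 2.156, 0.01]
contact_force: [9.3, 0.4, -2.4]
opening: 0.0137
grip_force: 68.5
t 22.83 pos [0.5665 0.0391 0.0922] yaw -3.1 q6 -0.01 op 0.0137 F [ 9.3  0.4 -2.4] grip 68.5 tilt [ 0.0088 -0.     -1.    ]
roll -0.0 then shift mm [-2.3 -3.4  0.1] | without roll [-2.3 -3.4  0.1]
```

View pics/crop4.png

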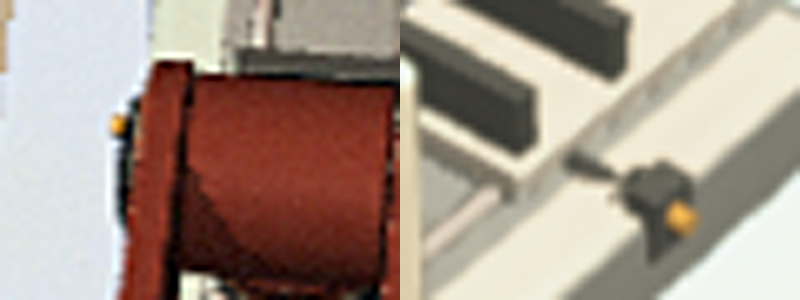

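```bash
python3 - <<'E'
from meas import *
ax=np.array([np.cos(np.radians(-3.1)),np.sin(np.radians(-3.1)),0]); ay=np.array([-ax[1],ax[0],0])
im,P=cloud('scene'); g=cv2.cvtColor(im,cv2.COLOR_RGB2GRAY)
print(g[288:306,300:328])
# predicted pixels of pointer (6mm wide, top z .063) and nose/clip if aligned at given x offsets
p0=tri((283.4,183.),(299,305))[0]
for d in(.0452,.048,.051): print(d,'tip',proj('scene',p0-ax*d),'10mm inward',proj('scene',p0-ax*d-ay*.01),'+12mm out',proj('scene',p0-ax*d+ay*.012))
m=np.zeros(g.shape,bool); m[290:312,308:332]=True; m&=(g<110)&(P[...,2]>.054)
Q=P[m]; print('clip',m.sum(),'along',np.percentile(Q@ax,[5,25,50,75,95]),'ptr now',(p0-ax*.0452)@ax)
m=np.zeros(g.shape,bool); m[288:300,303:313]=True; m&=(g<120)&(P[...,2]>.05)&(P[...,2]<.08)
Q=P[m]; print('ptr',m.sum(),'along',np.percentile(Q@ax,[5,25,50,75,95]),np.median(Q[:,2]))
E
```

```text
[[143 230 235 234 235 233 235 228 189 170 171 158 155 173 180 191 217 231
  233 234 234 233 233 231 231 231 232 234]
 [124 230 236 235 234 233 225 184 168 173 181 160 171 180 192 216 231 234
  234 234 232 232 232 232 232 231 233 234]
 [124 230 236 234 231 221 183 166 168 181 180 176 181 198 218 231 234 234
  234 233 232 232 231 232 232 233 234 235]
 [152 231 236 228 207 177 158 165 174 180 181 185 204 224 232 234 234 234
  233 232 232 232 232 232 234 234 235 235]
 [212 236 229 195 170 140 126 150 172 180 192 212 230 233 234 234 235 234
  233 232 233 233 232 234 234 235 235 230]
 [237 229 191 170 140 101  91 112 139 163 204 232 236 236 235 235 235 234
  220 213 222 232 235 235 235 235 232 209]
 [227 185 169 166 124  81  75  86  96 117 172 211 235 236 226 214 211 208
  154 132 163 210 229 235 236 232 211 175]
 [183 168 168 172 145 109  91  87  83  86 100 131 204 217 169 120 119 122
  102  97 104 132 179 217 229 209 173 137]
 [168 167 174 180 177 158 156 136 115 102  97  99 134 145 100  79 102 100
   98  99 100 103 105 148 182 167 135 125]
 [158 171 178 180 193 212 220 200 194 186 178 1
[... 750 characters left out ...]
 143 131 125 122 121]
 [235 234 234 234 234 234 234 234 233 234 235 236 235 235 223 196 127  69
   67  72  74 101 125 133 128 123 120 120]
 [235 234 234 234 234 234 233 233 235 235 236 236 232 219 187 156 127  77
   70  73  63  70 105 125 124 122 120 124]]
0.0452 tip [[310.2495 295.3851]] 10mm inward [[307.168  293.7322]] +12mm out [[313.9786 297.3852]]
0.048 tip [[310.9345 294.8043]] 10mm inward [[307.8546 293.1559]] +12mm out [[314.6615 296.7989]]
0.051 tip [[311.6663 294.1838]] 10mm inward [[308.5882 292.5403]] +12mm out [[315.391  296.1726]]
clip 67 along [0.648  0.6557 0.6621 0.6671 0.6704] ptr now 0.6634267292919098
ptr 18 along [0.6603 0.6627 0.6648 0.666  0.6676] 0.060655310773112536
```

```bash
python3 - <<'E'
from meas import *
ax=np.array([np.cos(np.radians(-3.1)),np.sin(np.radians(-3.1)),0]); ay=np.array([-ax[1],ax[0],0])
p0=tri((283.4,183.),(299,305))[0]; print('ptr0',p0@ax,p0@ay,p0[2])
for q in((313.9,296.9),(314.5,297.5)):
  for z in(.053,.056,.058,.06): n=onz('scene',q,z)[0]; print(q,z,'draw',(onz('scene',(299,305),.06)[0]-n)@ax,'tip gap y',n@ay-p0@ay)
for v in (197,197.5,198):
  for z in(.053,.056,.058,.06): n=onz('top',(280.5,v),z)[0]; print('top',v,z,'draw',(onz('top',(283.4,183),.06)[0]-n)@ax,'gap',n@ay-p0@ay)
E
```

```text
ptr0 0.7086267292919098 0.13802164053798968 0.062168654700915704
(313.9, 296.9) 0.053 draw 0.05265743942862632 tip gap y 0.004551826533396447
(313.9, 296.9) 0.056 draw 0.05002640113782084 tip gap y 0.0065731167782388245
(313.9, 296.9) 0.058 draw 0.048272375610617146 tip gap y 0.007920643608133687
(313.9, 296.9) 0.06 draw 0.046518350083413575 tip gap y 0.009268170438028689
(314.5, 297.5) 0.053 draw 0.05183068083830521 tip gap y 0.007140478480793133
(314.5, 297.5) 0.056 draw 0.04920244065982072 tip gap y 0.009153007596336554
(314.5, 297.5) 0.058 draw 0.0474502805408311 tip gap y 0.01049469367336553
(314.5, 297.5) 0.06 draw 0.04569812042184148 tip gap y 0.011836379750394477
top 197 0.053 draw 0.04521225566625499 gap 0.006017803200005417
top 197 0.056 draw 0.045966238817236195 gap 0.005761446451849533
top 197 0.058 draw 0.04646889425122355 gap 0.005590541953078981
top 197 0.06 draw 0.046971549685211014 gap 0.005419637454308429
top 197.5 0.053 draw 0.04686483977039192 gap 0.005877387876333351
top 197.5 0.056 draw 0.047615746006126516 gap 0.005621292564826436
top 197.5 0.058 draw 0.04811635016328302 gap 0.005450562357155159
top 197.5 0.06 draw 0.048616954320439526 gap 0.005279832149483882
top 198 0.053 draw 0.048516873188652165 gap 0.005737024100565008
top 198 0.056 draw 0.049264703534452 gap 0.005481190129730945
top 198 0.058 draw 0.049763257098318636 gap 0.005310634149174875
top 198 0.06 draw 0.050261810662185054 gap 0.0051400781686188335
```

```bash
python3 -m handwheel '[{"tx":0,"ty":-1,"tz":0,"roll":0},{"tx":0,"ty":-1,"tz":0,"roll":0},{"tx":0,"ty":-1,"tz":0,"roll":0},{"tx":0,"ty":-0.5,"tz":0,"roll":0},{"tx":0,"ty":0,"tz":0,"roll":0},{"tx":0,"ty":0,"tz":0,"roll":0},{"tx":0,"ty":0,"tz":0,"roll":0},{"tx":0,"ty":0,"tz":0,"roll":0},{"tx":0,"ty":0,"tz":0,"roll":0},{"tx":0,"ty":0,"tz":0,"roll":0},{"tx":0,"ty":0,"tz":0,"roll":0},{"tx":0,"ty":0,"tz":0,"roll":0}]'; python3 go.py .563 .037 .092 -3.1 1
python3 - <<'E'
from h import *
b,_=grab('scene')
cv2.imwrite('pics/crop5.png',np.hstack([cv2.resize(b[275:311,290:338],(400,300),interpolation=cv2.INTER_CUBIC),cv2.resize(b[170:335,190:490],(400,300))])[...,::-1])
E
```

```text
t: 23.93
tool_pos: [0.5632, 0.0393, 0.0922]
tool_rot: [2.276, 2.156, 0.01]
contact_force: [10.0, 0.6, -2.8]
opening: 0.0142
grip_force: 68.4
t 23.93 pos [0.5632 0.0393 0.0922] yaw -3.1 q6 -0.01 op 0.0142 F [10.   0.6 -2.8] grip 68.4 tilt [ 0.0092 -0.     -1.    ]
roll -0.0 then shift mm [-2.3 -0.1  0.2] | without roll [-2.3 -0.1  0.2]
```

View pics/crop5.png

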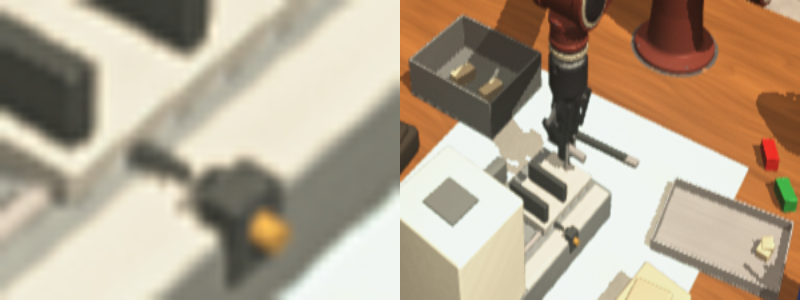

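The pointer's tip points straight at the clip nose at crop (190,175). Both tablets are in the tote and the offcut is in the tray. I'll hold briefly, then hand in.

```bash
python3 -m handwheel '[{"tx":0,"ty":0,"tz":0,"roll":0},{"tx":0,"ty":0,"tz":0,"roll":0},{"tx":0,"ty":0,"tz":0,"roll":0},{"tx":0,"ty":0,"tz":0,"roll":0},{"tx":0,"ty":0,"tz":0,"roll":0},{"tx":0,"ty":0,"tz":0,"roll":0},{"tx":0,"ty":0,"tz":0,"roll":0},{"tx":0,"ty":0,"tz":0,"roll":0}]'; python3 -c "
from station import ctrl; print(ctrl.finish_job())"
```

```text
t: 24.65
tool_pos: [0.5632, 0.0393, 0.0922]
tool_rot: [2.276, 2.156, 0.01]
contact_force: [9.9, 0.5, -3.7]
opening: 0.0139
grip_force: 68.4
the job is handed in; nothing more can be done
None
```

The job is handed in at about 25 s, but no verdict came back: both tablets are in the tote, the offcut is still in the tray, and the gripper is holding the carriage about 48.5 mm out, at the index clip by my camera measurements (estimates ran from 44 to 53 mm, mostly near 48).

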